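Refill the stamp rack in reverse order

TASK

Lift the aluminium cover plate straight up off the two pins of the empty wooden stamp rack, keeping it level, and lay it flat in the middle of the grey felt mat, lengthwise along the mat. Then move the three stamps from their white trays into the pockets of the rack, one to a pocket, standing upright near the pocket's middle and in reverse order, because the rack will be used from the other side of the cart: the stamp that stood on the left of its row, seen from the robot, goes into the right-hand pocket, the middle one into the middle and the right one into the left-hand pocket.

Things in the scene. Friction and masses are not known exactly. Their poses are not given: they have to be found in the camera images.
- mid_round (a point): Round stamp: wooden hand stamp 80 mm tall, about 90 g. Round base 46 mm in diameter and 22 mm high, above it a stubby dark turned handle, 26 mm in diameter from 32 to 64 mm above the underside, domed top. The point is on its axis, half-way up (40 mm above the underside); z is up.
- mid_square (a point): Square stamp: wooden hand stamp 100 mm tall, about 100 g. Square base 44 x 44 mm and 22 mm high, above it a slim straight pale handle 18 mm in diameter up to the top. The point is on its axis, half-way up (50 mm above the underside); x and y are along the base's sides, z up.
- mid_inker (a point): Self-inking stamp: black plastic block 78 mm tall, about 130 g. Foot 36 mm (x) by 48 mm (y) and 32 mm high, above it a body 28 mm (x) by 42 mm (y) up to 76 mm, grey inlay on top. The point is half-way up (39 mm above the underside); z is up.
- nest_round: Fixed white tray, 64 mm square, where the round stamp stands at the start. The three trays stand in a row, 70 mm apart, in changing order, on a low grey rail. Rim 10 mm high, 3 mm thick; floor 3 mm thick. Origin: centre of its underside, 8 mm above the work surface. x: across the row, away from the robot; y: along the row, to the robot's left; z up.
- nest_square: Fixed white tray, 64 mm square, where the square stamp stands at the start. The three trays stand in a row, 70 mm apart, in changing order, on a low grey rail. Rim 10 mm high, 3 mm thick; floor 3 mm thick. Origin: centre of its underside, 8 mm above the work surface. x: across the row, away from the robot; y: along the row, to the robot's left; z up.
- nest_inker: Fixed white tray, 64 mm square, where the self-inking stamp stands at the start. The three trays stand in a row, 70 mm apart, in changing order, on a low grey rail. Rim 10 mm high, 3 mm thick; floor 3 mm thick. Origin: centre of its underside, 8 mm above the work surface. x: across the row, away from the robot; y: along the row, to the robot's left; z up.
- rack: Fixed brown wooden rack, 78 (x) x 262 (y) mm. Three open pockets, centres y = +70, 0, -70 mm, 70 (x) x 66 (y) mm inside, floors at 8 mm, walls 4 mm thick with tops at 18 mm. End blocks at y = +-117 mm, 24 mm high, carry the plate; on each a pin, 8 mm across, tip at 49 mm. Origin: centre of the underside, on the work surface. x: across the row, away from the robot; y: along the row, to the robot's left; z up.
- plate_grip (a point): Loose aluminium cover plate, 44 (x) x 256 (y) x 5 mm, 220 g, a hole 11.5 mm across over each rack pin; in its middle an upright black bar grip, 16 (x) x 50 (y) mm, top 45 mm above the plate's underside. Point: in the grip, 28 mm above the underside; y along the plate, z up. Starts seated on the rack; raised 25 mm it clears the pins.
- mat: Fixed grey felt mat, 90 mm (x) by 292 mm (y), 3 mm thick, flat on the work surface. Origin: centre of its underside; y along its length, z up.
There are look-alikes about, which are no part of the job. Leave any blue look-alike of the part that bears mid_round alone.

How it is judged:
On the way:
1. the cover plate is off the pins and lies flat in the middle of the mat, lengthwise, let go (horizontal distance between plate_grip and mat below 0.02 m and z of plate_grip in the frame of mat between 0.027 and 0.035 m and angle between plate_grip's own z axis and vertical below 0.06 rad and angle between the y axis of plate_grip and the y axis of mat, either way round below 0.2 rad and linear speed of plate below 0.03 m/s and contact force between the fingers and plate below 0.05 N), for 0.2 s.
At the end, for the whole second after the job is handed in: Stamps upright (0.1 rad) on their pocket floors (4 mm), within 15 mm along and 16 mm across of the pocket centres, in the reverse of the trays' order (left tray to right pocket). Plate flat on the mat, within 20 mm of its middle and 0.2 rad of lengthwise. All released and at rest (((y of nest_square in the frame of nest_round below -0.03 m and y of nest_inker in the frame of nest_square below -0.03 m and y of mid_round in the frame of rack between -0.085 and -0.055 m and y of mid_square in the frame of rack between -0.015 and 0.015 m and y of mid_inker in the frame of rack between 0.055 and 0.085 m) or (y of nest_inker in the frame of nest_round below -0.03 m and y of nest_square in the frame of nest_inker below -0.03 m and y of mid_round in the frame of rack between -0.085 and -0.055 m and y of mid_inker in the frame of rack between -0.015 and 0.015 m and y of mid_square in the frame of rack between 0.055 and 0.085 m) or (y of nest_round in the frame of nest_square below -0.03 m and y of nest_inker in the frame of nest_round below -0.03 m and y of mid_square in the frame of rack between -0.085 and -0.055 m and y of mid_round in the frame of rack between -0.015 and 0.015 m and y of mid_inker in the frame of rack between 0.055 and 0.085 m) or (y of nest_inker in the frame of nest_square below -0.03 m and y of nest_round in the frame of nest_inker below -0.03 m and y of mid_square in the frame of rack between -0.085 and -0.055 m and y of mid_inker in the frame of rack between -0.015 and 0.015 m and y of mid_round in the frame of rack between 0.055 and 0.085 m) or (y of nest_round in the frame of nest_inker below -0.03 m and y of nest_square in the frame of nest_round below -0.03 m and y of mid_inker in the frame of rack between -0.085 and -0.055 m and y of mid_round in the frame of rack between -0.015 and 0.015 m and y of mid_square in the frame of rack between 0.055 and 0.085 m) or (y of nest_square in the frame of nest_inker below -0.03 m and y of nest_round in the frame of nest_square below -0.03 m and y of mid_inker in the frame of rack between -0.085 and -0.055 m and y of mid_square in the frame of rack between -0.015 and 0.015 m and y of mid_round in the frame of rack between 0.055 and 0.085 m)) and x of mid_round in the frame of rack between -0.016 and 0.016 m and z of mid_round in the frame of rack between 0.044 and 0.052 m and angle between each of mid_round, mid_square, mid_inker's own z axis and vertical below 0.1 rad and linear speed of each of stamp_round, stamp_square, stamp_inker, plate below 0.03 m/s and x of mid_square in the frame of rack between -0.016 and 0.016 m and z of mid_square in the frame of rack between 0.054 and 0.062 m and x of mid_inker in the frame of rack between -0.016 and 0.016 m and z of mid_inker in the frame of rack between 0.043 and 0.051 m and horizontal distance between plate_grip and mat below 0.02 m and z of plate_grip in the frame of mat between 0.027 and 0.035 m and angle between plate_grip's own z axis and vertical below 0.06 rad and angle between the y axis of plate_grip and the y axis of mat, either way round below 0.2 rad); the robot touches nothing.
It fails at once if the plate is cocked on its pins (more than 0.2 rad off level before it is clear of them) (angle between plate_grip's own z axis and vertical above 0.2 rad and horizontal distance between plate_grip and rack below 0.03 m and z of plate_grip in the frame of rack below 0.075 m).
It also fails if it takes over 102 s, if anything falls off the work surface, if the arm or the gripper's body presses on something with over 40 N, if the wrist force passes 120 N, or if a joint passes its speed limit or range.

ROBOT

A 7-joint arm with a two-finger parallel gripper is mounted at the origin on the work surface. World frame = base frame: x ahead of the robot, y to its left, z up, the work surface at z = 0. Lengths are in m, angles in rad, forces in N, time in s.
With the tool pointing down it reaches from about 0.425 to 0.825 m from the base axis. Payload 3.6 kg.
Tool frame: the origin (TCP) lies where the fingers leave the gripper's body, on its centre line; the fingertips stand 73 mm ahead of it and the grasp point (between the pads) lies 54 mm ahead of it; z points along the fingers, y is the line along which they close (so a half turn about z gives the same grasp; the last joint's range is limited). The gripper opens to 85 mm and grips with 20 to 120 N. Pads are 22 mm wide; open, the fingers measure 114 mm over their backs; the gripper's body (76 mm by 85 mm) begins 54 mm behind the grasp point. The pads swing forward as they close: fully open they stand 13 mm farther back than shut.
Start: joints at [1.238, 0.615, -0.013, 1.423, 0.008, 1.103, -0.04], TCP at [0.196, -0.62, 0.304] pointing down, gripper open.
Joint ranges: [-3.12, 3.12], [-0.3, 2.06], [-1.34, 1.32], [0.26, 2.42], [-1.36, 4.5], [0.01, 1.98], [-2.84, 2.84]. Speed limits (rad/s): [2.79, 2.79, 3.14, 3.14, 3.14, 3.14, 3.14].

INTERFACE

Orientations are given as a unit quaternion [x, y, z, w].
In Python, from station import arm, snapshot, camera_info, ticket gives the robot as it stands. Calls block until the motion is done:
- arm.movep(position, orientation): joint-space move of the TCP to a pose.
- arm.line_to(position, velocity=0.15, ori=None): straight line of the TCP; ori=None keeps the orientation; velocity is the mean speed in m/s.
- arm.move_j(angles): joint-space move.
- arm.move_gripper(opening, effort=None): opening from 0.0 (shut) to 1.0 (fully open); effort is the grip in N (None keeps the last); returns when the fingers have stopped.
- arm.pause(seconds).
- arm.ik(position, orientation): joint angles nearest the present ones, or None.
- snapshot(name): name is "scene" or "top"; returns the picture (384x512x3 uint8, blue, green, red); there is no depth.
- camera_info(name): a dict with "fx", "fy", "cx", "cy" (pixels), "dist_coeffs" ([k1, k2, p1, p2, k3] as OpenCV has them; the pictures are not rectified), "R" (3x3) and "t" (3): a world point X has camera coordinates R X + t. Camera axes: x right, y down, z forward; pixel columns grow to the right and rows downward; lengths in m; the calibration is good to about 2 mm. A picture is of the moment at which its call begins. camera_info takes no time and is no camera call.
A pose or a line that the arm cannot do raises arm.MotionError and nothing moves.
- ticket.finish_job(): hands the job in; it is judged then, once.
Readings, each from a call of its own:
- arm.read_time(): time.
- arm.read_joint_positions(): joint angles.
- arm.read_dq(): joint speeds.
- arm.read_effort(): joint torques, N m.
- arm.read_tool_pos(): TCP position.
- arm.read_eef_rot(): TCP orientation.
- arm.read_ft_force(): force on the tool from outside, world axes, zero at the start.
- arm.read_wrist_torque(): the same for the moment, N m.
- arm.read_opening(): opening from 0.0 (shut) to 1.0 (fully open).
- arm.read_finger_force(): force on a finger pad.
Only numpy, scipy, OpenCV 4.12 (cv2) and the standard library are available. Lean on these libraries where they do the work, as an engineer would, in place of code of your own. Each camera call takes 0.05 s, during which the arm holds its last target. There are 200 camera calls.

## Working session

There is one attempt and no reset: what is moved stays moved. The work goes in short steps, each a Python script; the robot and the scene stay as the last script left them, time stands still between calls to the robot, and variables do not carry over. Pictures are saved under pics/ and viewed, at most 14 in all, crops included, and the job is handed in when it is done.

```bash
mkdir -p pics; ls; python3 - <<'E'
from station import arm, snapshot, camera_info
import cv2,json
for n in ("scene","top"):
    im=snapshot(n); cv2.imwrite(f"pics/{n}0.png",im); c=camera_info(n)
    print(n,c)
print(arm.read_time(),arm.read_eef_rot())
E
```

```text
pics
scene {'fx': 435.74439483886283, 'fy': 435.74439483886283, 'cx': 253.1601572603094, 'cy': 191.91573272762102, 'dist_coeffs': array([-0.1691453,  0.       ,  0.       ,  0.       ,  0.       ]), 'R': array([[ 0.49437313,  0.86920163, -0.00915051],
       [ 0.51573914, -0.3017767 , -0.80183786],
       [-0.69972019,  0.39168781, -0.5974716 ]]), 't': array([-0.27806637, -0.23424033,  1.48299364])}
top {'fx': 453.25132762676145, 'fy': 453.25132762676145, 'cx': 255.17522165752035, 'cy': 185.8719087769206, 'dist_coeffs': array([0.06068835, 0.        , 0.        , 0.        , 0.        ]), 'R': array([[ 5.07179840e-04, -9.99807696e-01, -1.96039142e-02],
       [-9.95499747e-01,  1.35292270e-03, -9.47545429e-02],
       [ 9.47628438e-02,  1.95637492e-02, -9.95307622e-01]]), 't': array([0.01506589, 0.60941096, 1.11095247])}
0.1 [ 9.88248885e-01  1.52848736e-01 -1.98396438e-04 -1.16854065e-03]
```

View pics/scene0.png

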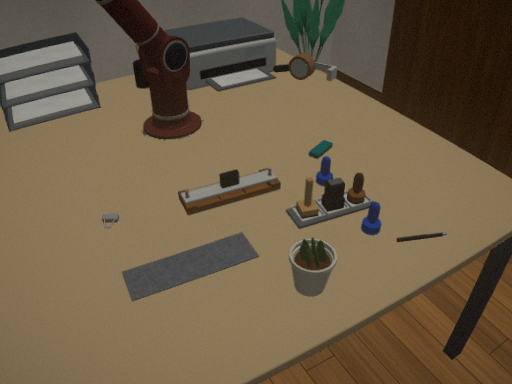

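View pics/top0.png

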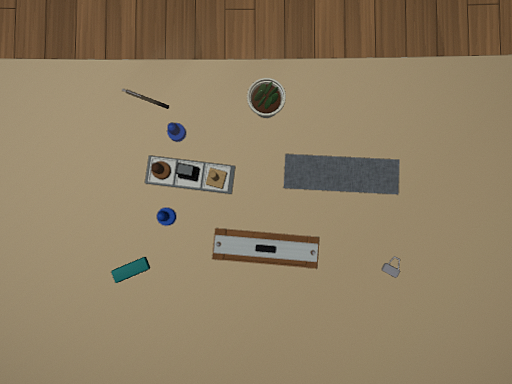

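Top view (image left = robot's left, up = away from the robot):
- **Stamps:** brown round at (160,170), black inker at (188,173), square at (215,178).
- **Look-alikes:** blue ones at (176,132) and (166,216). The real round stamp is the brown one in the left tray.
- **Rack and mat:** rack with the plate around (266,248), mat around (342,174).

Next is a close crop to check this choice.

```bash
python3 - <<'E'
import cv2
im=cv2.imread("pics/top0.png")
a=cv2.resize(im[145:275,140:330],None,fx=4.2,fy=4.2,interpolation=cv2.INTER_CUBIC)
for i in range(0,190,10):
    x=int(i*4.2); cv2.line(a,(x,0),(x,8 if (140+i)%50 else 20),(0,0,255),1)
    if i<130: cv2.line(a,(0,x),(8 if (145+i-5)%50 else 20,x),(0,0,255),1)
cv2.imwrite("pics/crop1.png",a)
E
```

```text
(no output)
```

View pics/crop1.png

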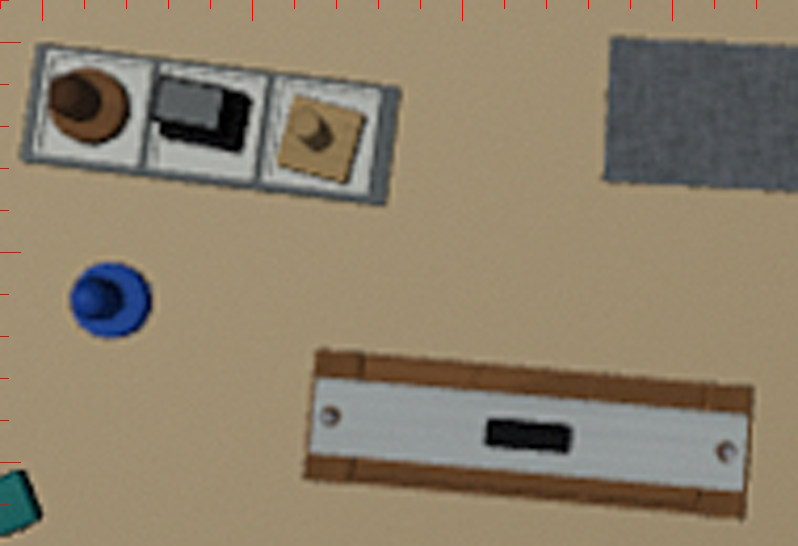

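The crop shows brown round at (88,105), inker top at (189,104) and square at (322,139), so the left-to-right order is round, inker, square. The pins are at crop (331,416) and (727,451). Now I'll compute the positions.

```bash
cat > h.py <<'E'
from station import arm, snapshot, camera_info, ticket
import numpy as np, cv2
from scipy.spatial.transform import Rotation as Ro
def world(px,z,cam="top"):
    c=camera_info(cam); K=np.array([[c["fx"],0,c["cx"]],[0,c["fy"],c["cy"]],[0,0,1]])
    p=cv2.undistortPoints(np.array(px,float).reshape(-1,1,2),K,c["dist_coeffs"]).reshape(-1,2)
    d=np.c_[p,np.ones(len(p))]@c["R"]; o=-c["R"].T@c["t"]
    return (o+d*((z-o[2])/d[:,2])[:,None])[:,:2]
def crop(pts): return np.array(pts,float)/4.2+[140,145]-0.4
def quat(phi):            # tool down, fingers closing along heading phi
    y=np.array([np.cos(phi),np.sin(phi),0]); z=np.array([0,0,-1.]); x=np.cross(y,z)
    return Ro.from_matrix(np.c_[x,y,z]).as_quat()
def tcp(xy,zg): return [float(xy[0]),float(xy[1]),zg+0.054]
def best(xy,zg,phi):      # half turn with the more central last joint
    c=[(q,j) for q in (quat(phi),quat(phi+np.pi)) if (j:=arm.ik(tcp(xy,zg),q)) is not None]
    return min(c,key=lambda t:abs(t[1][6]))
E
python3 - <<'E'
from h import *
def ang(v): return np.degrees(np.arctan2(v[1],v[0]))
pins=world(crop([(331,416),(727,451)]),.049); print("pins",pins,pins.mean(0),np.linalg.norm(pins[0]-pins[1]),ang(pins[0]-pins[1]))
g=world(crop([(487,419),(572,425),(570,453),(485,446)]),.069);print("grip",g.mean(0),np.linalg.norm(np.diff(g,axis=0),axis=1),ang(g[0]-g[1]))
p=world(crop([(315,377),(749,412),(743,491),(307,457)]),.029);print("plate",p.mean(0),np.linalg.norm(np.diff(p,axis=0),axis=1))
print("round",world(crop([(89,105)]),.033))
s=world(crop([(293,95),(366,112),(352,183),(277,165)]),.033);print("sq",s.mean(0),np.linalg.norm(np.diff(s,axis=0),axis=1),"handle",world(crop([(311,121)]),.111))
k=world(crop([(160,77),(225,84),(217,130),(153,123)]),.089);print("ink",k.mean(0),np.linalg.norm(np.diff(k,axis=0),axis=1),ang(k[0]-k[1]))
r=world(crop([(40,44),(401,88),(385,205),(22,160)]),.006);print("rail",r.mean(0),ang(r[0]-r[1]),ang(r[3]-r[2]))
im=cv2.imread("pics/top0.png");hs=cv2.cvtColor(im,cv2.COLOR_BGR2HSV)
m=np.zeros(im.shape[:2],np.uint8);m[148:200,275:410]=(im[148:200,275:410,0].astype(int)>=im[148:200,275:410,2])*255
m=cv2.morphologyEx(m,cv2.MORPH_OPEN,np.ones((3,3)))
b=cv2.boxPoints(cv2.minAreaRect(cv2.findNonZero(m)));w=world(b,.003);print("mat",w.mean(0),w,np.linalg.norm(np.diff(w,axis=0),axis=1))
E
```

```text
pins [[ 0.46591703  0.10414367]
 [ 0.44623376 -0.12522943]] [ 0.45607539 -0.01054288] 0.23021609570476592 85.09527526040456
grip [ 0.45550407 -0.01057327] [0.04852637 0.0158061  0.04849071] 86.08860668925382
plate [ 0.4549027  -0.01023791] [0.25720921 0.04608922 0.25718387]
round [[0.65053783 0.2525271 ]]
sq [0.63001543 0.1125782 ] [0.04509622 0.04346562 0.04625114] handle [[0.63107886 0.11051949]]
ink [0.64395422 0.18281064] [0.03739134 0.02675001 0.03674227] 83.73058388275376
rail [0.64219898 0.18308168] 82.91405053213289 82.84477487067176
mat [ 0.64323429 -0.20397412] [[ 0.60676899 -0.0573359 ]
 [ 0.69507681 -0.06218151]
 [ 0.67913361 -0.35154743]
 [ 0.59195773 -0.34483163]] [0.08844066 0.28980479 0.08743417]
```

Sizes and spacings agree with the description, e.g. pin spacing 230 against 234 mm and tray pitch about 70 mm. I'll start with the plate.

```bash
cat >> h.py <<'E'
RACK=np.array([.4557,-.0106]); RY=np.radians(-4.8); MAT=np.array([.6432,-.2040]); MY=np.radians(-3.0)
E
python3 - <<'E'
from h import *
q,j=best(RACK,.052,RY); print(j)
arm.movep(tcp(RACK,.17),q)
arm.line_to(tcp(RACK,.052),.1)
print(arm.read_ft_force(),arm.read_tool_pos())
arm.move_gripper(0.0,60); print("open",arm.read_opening(),arm.read_finger_force(),arm.read_ft_force(),arm.read_tool_pos())
cv2.imwrite("pics/s1.png",snapshot("scene"))
arm.line_to(tcp(RACK,.060),.03); print(arm.read_ft_force(),arm.read_tool_pos())
print(arm.read_time())
E
```

```text
[ 0.09840837  0.66115854 -0.18089171  2.1543558   0.32685579  0.3512448
 -0.43690505]
[0.59378896 0.88399723 0.81187035] [ 0.45601107 -0.01058439  0.10642955]
open 0.17929199838848806 59.20598030090332 [-1.56425336  0.22774345  3.45252569] [ 0.45553173 -0.01062727  0.10616162]
[-1.01160304  0.14324185 -1.87996483] [ 0.45553575 -0.0106579   0.11403614]
4.9167
```

```bash
python3 - <<'E'
from h import *
arm.line_to(tcp(RACK,.13),.08); print(arm.read_ft_force(),arm.read_opening())
q0=arm.read_eef_rot()
q=min((quat(MY),quat(MY+np.pi)),key=lambda q:(Ro.from_quat(q0).inv()*Ro.from_quat(q)).magnitude())
print(arm.ik(tcp(MAT,.032),q))
arm.line_to(tcp(MAT,.13),.2,ori=q)
cv2.imwrite("pics/s2.png",snapshot("scene"))
arm.line_to(tcp(MAT,.045),.1); arm.line_to(tcp(MAT,.032),.03)
print(arm.read_ft_force(),arm.read_tool_pos())
E
```

```text
[-0.36792715 -0.55725038 -2.24952184] 0.17294587987806542
[ 0.47501651  0.92370739 -0.36854045  1.52005791  0.42220283  0.77740353
 -0.11594712]
[-0.92829229 -0.48879563 -1.3369299 ] [ 0.64311856 -0.20394815  0.0857869 ]
```

View pics/s2.png

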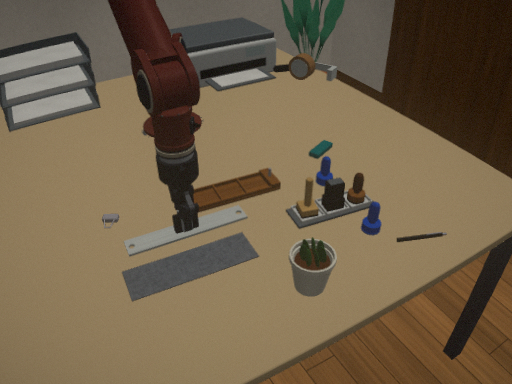

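The plate hangs level above the mat and the rack is empty. I'll release it, go up and take a top view.

```bash
python3 - <<'E'
from h import *
arm.line_to(tcp(MAT,.031),.02); print(arm.read_ft_force())
arm.move_gripper(1.0); arm.pause(0.3)
arm.line_to(tcp(MAT,.16),.12)
S=np.array([.6435,.1823]); q,j=best(S,.075,np.radians(-7.1)); 
arm.movep(tcp(RACK,.22),quat(RY) if abs(j[6])<9 and np.allclose(q,quat(np.radians(-7.1))) else quat(RY+np.pi))
im=snapshot("top"); a=cv2.resize(im[140:280,140:410],None,fx=2.9,fy=2.9,interpolation=cv2.INTER_CUBIC); cv2.imwrite("pics/t3.png",a)
print(j,arm.read_joint_positions(),arm.read_time())
E
```

```text
[-0.30375752 -0.29614259 -0.29183794]
[-0.11889916  0.85481861 -0.34556761  1.52211969  0.35465089  0.82701722
 -0.72051989] [ 0.33926276  0.39568415 -0.49481682  1.98754263  0.25374495  0.81717055
 -0.38423256] 12.65
```

View pics/t3.png

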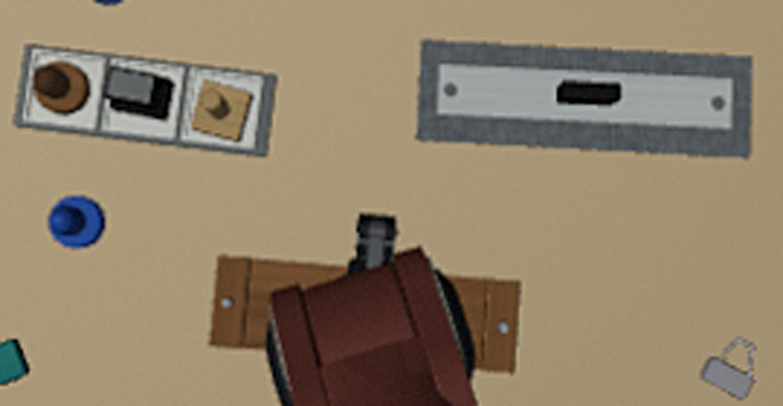

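The plate lies centred on the mat, aligned with it (grip at crop (588,93)). Next is the round stamp, which goes into the right pocket.

```bash
cat >> h.py <<'E'
def stamp(xy,yaw,zg,py,name):
    q,_=best(xy,zg,yaw); flip=np.allclose(q,quat(yaw+np.pi))
    dst=RACK+py*np.array([-np.sin(RY),np.cos(RY)]); qd=quat(RY+np.pi*flip)
    arm.movep(tcp(xy,.20),q); arm.line_to(tcp(xy,zg),.12)
    print("ft at grasp",arm.read_ft_force()); arm.move_gripper(0.0,50)
    print("opening mm",arm.read_opening()*85,"F",arm.read_finger_force(),arm.read_ft_force())
    arm.line_to(tcp(xy,.20),.12); print("lifted",arm.read_ft_force(),arm.read_opening()*85)
    cv2.imwrite(f"pics/{name}_held.png",snapshot("scene"))
    arm.line_to(tcp(dst,.20),.25,ori=qd)
    arm.line_to(tcp(dst,zg+.01),.12); arm.line_to(tcp(dst,zg-.0025),.03)
    print("down",arm.read_ft_force(),arm.read_tool_pos())
    arm.move_gripper(1.0); arm.pause(.3); arm.line_to(tcp(dst,.20),.15); print("t",arm.read_time())
E
python3 - <<'E'
from h import *
stamp(np.array([.6510,.2525]),np.radians(-7),.059,-.07,"round")
cv2.imwrite("pics/s4.png",cv2.resize(snapshot("scene")[130:280,120:400],None,fx=2.8,fy=2.8))
E
```

```text
ft at grasp [-0.37102939  0.02285977 -0.52011396]
opening mm 24.596487063556776 F 48.92618482990656 [-0.88408805 -0.20606635  1.26842   ]
lifted [ 0.56640366 -0.38356095 -1.3683976 ] 24.253897462182817
down [ 0.1334726   0.21701222 -1.46145774] [ 0.44980662 -0.08027614  0.11035373]
t 22.7167
```

View pics/s4.png

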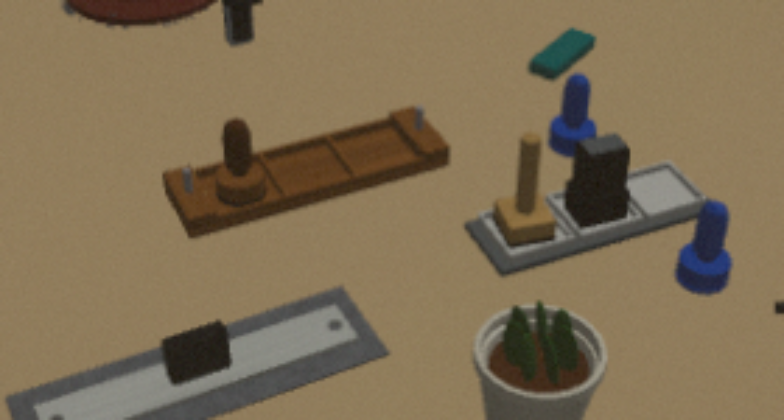

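The round stamp stands upright in the right pocket at crop (240,170). Next come the inker and then the square stamp.

```bash
python3 - <<'E'
from h import *
stamp(np.array([.6430,.1828]),np.radians(-6.5),.066,0.,"inker")
cv2.imwrite("pics/s5.png",cv2.resize(snapshot("scene")[130:280,120:400],None,fx=2.8,fy=2.8))
E
```

```text
ft at grasp [0.16445259 0.12219472 0.21283242]
opening mm 28.048611779116754 F 47.68557971343398 [0.20822373 0.56543058 1.88216167]
lifted [-0.03829895 -0.04530397 -1.11045571] 27.82899461156129
down [ 0.42152731 -0.83233692 -1.00933456] [ 0.45559061 -0.01063197  0.11733426]
t 32.075
```

View pics/s5.png

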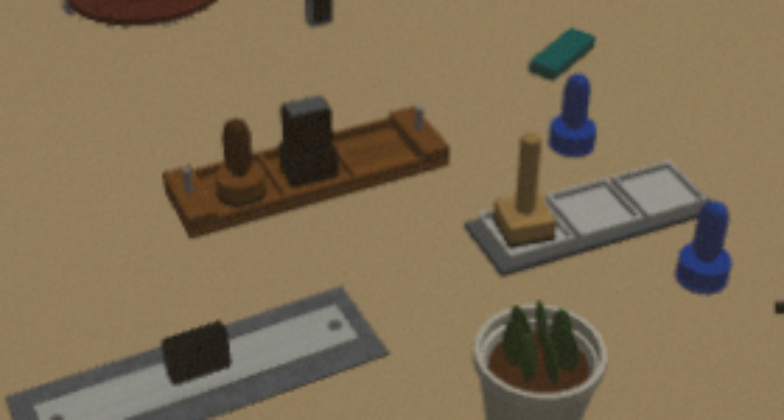

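The inker stands in the middle pocket at crop (310,145). Now the square stamp, then a final top view with the arm clear.

```bash
python3 - <<'E'
from h import *
stamp(np.array([.6305,.1116]),np.radians(-7),.073,.07,"square")
arm.movep([.55,-.30,.30],arm.read_eef_rot())
a=snapshot("scene")[130:280,120:400]; b=snapshot("top")[140:290,140:420]
cv2.imwrite("pics/s6.png",cv2.resize(np.vstack([a,b]),None,fx=2,fy=2,interpolation=cv2.INTER_CUBIC)); print(arm.read_time())
E
```

```text
ft at grasp [0.10216929 0.33339665 0.50334189]
opening mm 16.776490924064348 F 48.7296062707901 [-0.43996778 -0.5665161   0.32313619]
lifted [-0.43577214 -0.17395104 -1.377637  ] 16.301240032052732
down [-0.2786589  -0.62181817 -1.50052257] [0.46150934 0.05920453 0.12436041]
t 40.6083
42.1
```

View pics/s6.png

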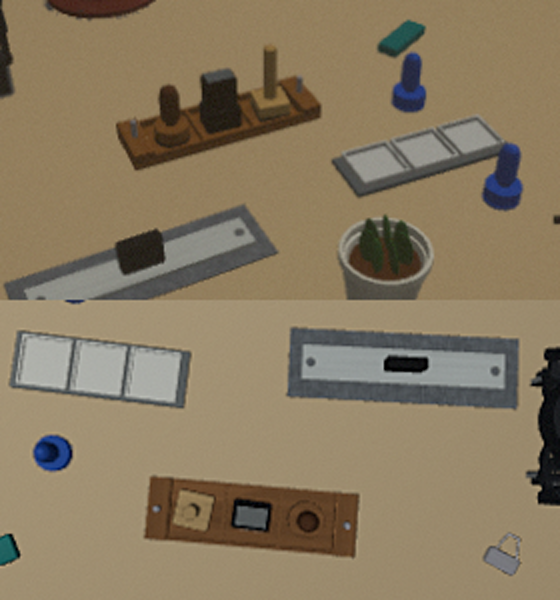

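All three stamps stand upright and centred in their pockets: square left, inker middle, round right. The plate is flat in the middle of the mat and the arm is clear, so I'm handing in.

```bash
python3 -c "
from station import ticket
print(ticket.finish_job())"
```

```text
the job is handed in; nothing more can be done
None
```

I handed the job in at about 42 s on the robot's clock: the last pictures show the plate flat and centred on the mat and the stamps upright in reverse order (square left, inker middle, round right); the hand-in returned no verdict.

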